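# Lock the marking-out table

### The arm

A 7-joint arm with a two-finger parallel gripper is mounted at the origin on a cart in front of the work surface, level with it; the furniture and walls round the work are solid. World frame = base frame: x ahead of the robot, y to its left, z up, the work surface at z = 0. Lengths are in mm, angles in rad, forces in N, time in s.
With the tool pointing down it reaches from about 400 to 900 mm from the base axis. Payload 5.5 kg.
Tool frame: the origin (TCP) lies on the centre line of the jaws, within the pads' length; the fingertips stand 14 mm ahead of it and the grasp point (between the pads) lies 5 mm behind it; z points along the fingers, y is the line along which they close (so a half turn about z gives the same grasp; the last joint's range is limited). The gripper opens to 85 mm and grips with 20 to 120 N. Pads are 22 mm wide; open, the fingers measure 114 mm over their backs; the gripper's body (76 mm by 85 mm) begins 54 mm behind the grasp point. The pads swing forward as they close: fully open they stand 13 mm farther back than shut.
Start: joints at [-0.855, 0.501, -0.427, 1.55, 0.221, 1.138, -0.21], TCP at [284.33, 584.513, 245.31] pointing down, gripper open.
Joint ranges: [-2.88, 2.88], [-0.31, 2.03], [-1.54, 1.56], [0.2, 2.42], [-1.41, 4.55], [0.19, 2.02], [-2.57, 2.57]. Speed limits (rad/s): [2.57, 2.57, 3.14, 3.14, 3.14, 3.14, 3.14].

### API

Orientations are given as a rotation vector (axis times angle).
In Python, from plant import manip gives the robot as it stands. The module is installed in compiled form; this text tells all that it offers.
- The arm moves only by the tool jog_arm, never from a script. Its arguments are lists of equal length, an entry for each row: "travel": the shift along the tool's x, y, z in m, a list of three; "yaw": the turn about the tool's z in degrees; "jaw": the gripper command: -1 is fully open, 1 is shut, values between are in proportion. In form: {"travel": [[x, y, z], ...], "yaw": [yaw, ...], "jaw": [jaw, ...]}. A call has 1 to 20 rows; each row is the pose to reach, as a shift and turn from the pose commanded when the call began, along the tool's axes at that moment; what a row does not reach only later rows make up. A row lasts 1/10 s, in which the tool goes at most 50 mm and 8.59 degrees, less where a joint would pass 70% of its speed; a pose out of reach is approached as far as the arm can. A call with a gripper value outside its range is refused whole. The fingers move at their own pace and stop on an object; "force" is the grip in N (left out, the last holds). Time passes only in rows, so rows that repeat a pose let the fingers close. It gives the time, the measured TCP pose, the force, the opening and the grip force at its end, in the units of the state.
- manip.observe(): the state, without advancing time (a new reading comes with each control period).
- manip.snapshot(name): name is "scene" or "side" or "wrist"; returns the picture (400x640x3 uint8, red, green, blue); there is no depth.
- manip.calibration(name): a dict with "K" (3x3 intrinsics, pixels), "dist" ([k1, k2, p1, p2, k3] as OpenCV has them; the pictures are not rectified), "rvec" (rotation vector, rad) and "tvec" (3), from world to camera coordinates, as OpenCV has them. Camera axes: x right, y down, z forward; pixel columns grow to the right and rows downward; lengths in mm; the calibration is good to about 2 mm. A picture is of the moment at which its call begins: read the wrist's pose just before it. calibration takes no time and is no camera call; for the wrist camera it gives the pose at the moment of the call.
- manip.hand_in(): hands the job in; it is judged then, once.
Trained networks look in the newest picture that a camera, given by its name, has taken for a name from the list of things; names that differ only in an ending like _2 or _b are one class to them, and where a whole thing is asked for, a point or a joint stands for the part that bears it (a point fixed in the world has none). Each returns a list of dicts, best first, with "conf" (0 to 1); they miss things now and then, are a little off and sometimes report something else, mostly with a low value. They report only what shows in the picture. A call takes as long as a camera call. They do not tell look-alikes from the thing itself.
- manip.spot_in(camera, thing): "position" ([x, y, z] in mm, in world coordinates, good to about 4 mm: the middle of the surface that is visible of it).
- manip.masks_of(camera, thing): "region" (400x640 bool, what is visible of it).
- manip.spot_point(camera, thing): "position" ([x, y, z] in mm, in world coordinates, good to about 4 mm: a listed point, or the origin of a listed thing).
The state is a dict: "time_s": time; "joint_pos": joint angles; "qd": joint speeds; "joint_torque": joint torques, N m; "position": TCP position; "tcp_rot": TCP orientation; "ft_force": force on the tool from outside, world axes, zero at the start; "wrist_torque": the same for the moment, N m; "finger_gap": opening from 0.0 (shut) to 1.0 (fully open); "grasp_force": force on a finger pad.
Only numpy, scipy, OpenCV 4.12 (cv2) and the standard library are available. Lean on these libraries where they do the work, as an engineer would, in place of code of your own. Each camera call takes 0.05 s, during which the arm holds its last target. There are 200 camera calls.

### The job

A bell lies on the bench's turning table, ready to be marked out, and the table has to be locked in its working position. With the fingertips, push the table round by its peg until the slot in its rim lines up with the locking bar, then push the bar through the slot until its end plate rests against the rubber buffer of the guide block, and take the hand away. Only push gently: do not grip the peg or the bar, do not lift the bell or shove it across the table, and leave the things lying round about where they are.

Things in the scene. Friction and masses are not known exactly. Their poses are not given: they have to be found in the camera images.
- turn_stand: Fixed grey cast foot of the turning table, bolted to the bench. Its origin lies on the table's upright turning axis, at bench height (z = 0). Its y axis points level from the turning axis out along the locking bar, its z axis up. It carries a guide block 47 mm wide, from 98 to 126 mm out along y, top at z = 0.056 (the last 8 mm are its rubber buffer), through which the bar runs.
- index_table (a joint): Angle (rad) of the turning table, a 180 mm steel disc with one radial slot in its rim. 0: slot lined up with the bar. Positive: the slot stands that far counterclockwise of the bar, seen from above, so turn the table clockwise. Starts at 0.6 to 2.2. No end stops; stays where it is left; friction 0.15 N m. Disc face at z = 0.044, underside 0.030; bell seat 116 mm across, face at z = 0.050.
- slot_mouth (a point): Centre of the slot's mouth in the disc's rim, 90 mm from the turning axis, at z = 0.037; turns with the disc. The slot is 20 mm wide, open at top and bottom, with 4 mm chamfers at the mouth, and runs in under the bell seat.
- peg (a point): Middle of the upright turning peg on the disc, 78 mm from the turning axis, 100 degrees counterclockwise of the slot (seen from above), at z = 0.066. The peg is 15 mm thick, with a 21 mm collar at its foot and a 19 mm head; its foot is at z = 0.044, its top at z = 0.092. Turns with the disc.
- lock_bar (a joint): Travel (m) of the locking bar along the stand's -y, towards the turning axis: 0 drawn back (starts at 0 to 0.003), 0.045 fully home, end plate on the buffer, which gives 5 N a mm. Slides with 3 N friction, stays where left. Flat steel, 16 mm wide, z = 0.032 to 0.042; nose tapers to 8 mm. It meets the rim at 0.005 unless the slot faces it; the taper finds the slot within about 0.08 rad of lined up.
- bar_end (a point): Centre of the outer face of the bar's end plate, the face to push. The plate is 38 mm wide, 8 mm thick, from z = 0.022 to 0.062. It lies 179 mm out along the stand's y axis when drawn back, 134 mm when home; moves with the bar.
- bar_line (a point): Fixed point on the bar's line, 90 mm from the turning axis at z = 0.037; the slot's mouth is here when the table is lined up.
- table_centre (a point): Fixed point on the turning axis at the height of the bell seat, z = 0.050.
- work_bell: Blotched coppery cow bell, about 88 x 80 mm and 53 mm high as it lies, loose on the bell seat (top at z = 0.103). Its origin is the middle of its underside. It reaches up to 54 mm from the turning axis and turns with the table.
- chalk: Bystander: flat stick of whitish marking chalk, 70 x 12 x 5 mm, origin at the middle of its underside.
- nut: Bystander: large hexagon nut, 30 x 34 x 14 mm, origin at the middle of its underside.
- block: Bystander: hardwood block, 46 x 76 x 38 mm, origin at the middle of its underside.
- pencil: Bystander: flat carpenter's pencil, 167 x 14 x 8 mm, origin at the middle of its underside.
- driver: Bystander: screwdriver with yellow handle, 194 x 27 x 28 mm, origin at the middle of its underside.
- punch: Bystander: steel punch, 100 x 10 x 10 mm, origin at the middle of its underside.
- small_bell: Bystander: small tear-shaped bell lying on its side, 113 x 68 x 46 mm, origin at the middle of its underside.
Things that resemble listed ones, but are neither listed nor needed, are in the scene too. Leave any green look-alike of the work_bell alone.

How it is judged (in metres and radians):
On the way:
1. the slot is lined up with the bar, the bar still drawn back (horizontal distance between slot_mouth and bar_line below 0.013 m and value of joint lock_bar below 0.01 m), for 0.2 s.
At the end, for the whole second after the job is handed in: The bar is home (travel of at least 42 of 45 mm) through the slot, whose mouth is within 5 mm of the bar's line; the bell lies at rest on the seat, its origin within 25 mm of the turning axis (value of joint lock_bar above 0.042 m and horizontal distance between slot_mouth and bar_line below 0.005 m and horizontal distance between work_bell and table_centre below 0.025 m and height (world z) of work_bell between 0.045 and 0.056 m and angle between work_bell's own z axis and vertical below 0.15 rad and linear speed of work_bell below 0.01 m/s); the robot touches nothing.
It fails at once if the bell is lifted off its seat or knocked off (height (world z) of work_bell above 0.062 m or height (world z) of work_bell below 0.04 m).
It fails at once if the bell is shoved across the table, more than 25 mm off the turning axis (horizontal distance between work_bell and table_centre above 0.025 m).
It fails at once if the turning table is gripped or forced, over 35 N from the fingers (contact force between the fingers and index_table above 35 N).
It fails at once if the bar is gripped or forced, over 35 N from the fingers (contact force between the fingers and lock_bar above 35 N).
It fails at once if a thing lying round about is moved by more than 20 mm or picked up (distance of any of chalk, nut, block, pencil, driver, punch, small_bell from where it was at the start of the episode above 0.02 m).
It also fails if it takes over 61 s, if anything falls off the work surface, if the arm or the gripper's body presses on something with over 40 N, if the wrist force passes 120 N, or if a joint passes its speed limit or range.

## Working session

There is one attempt and no reset: what is moved stays moved. The work goes in short steps, Python scripts to look and compute and a tool call to move; the robot and the scene stay as the last step left them, time stands still between calls to the robot, and variables do not carry over. Pictures are saved under pics/ and viewed, at most 10 in all, crops included, and the job is handed in when it is done.

Besides the shell and the picture viewer there is one more tool, called after "Emit:" by a JSON object that holds its "name" and its "arguments". jog_arm: Moves the arm, as the interface text tells. Its arguments: {"type":"object","properties":{"travel":{"type":"array"},"yaw":{"type":"array"},"jaw":{"type":"array"},"force":{"type":"number"}},"required":["travel","yaw","jaw"]}

```bash
mkdir -p pics; python3 - <<'E'
from plant import manip
import cv2,numpy as np
s=manip.observe();print(s['position'],s['tcp_rot'],s['time_s'],s['finger_gap'])
for c in("scene","side"):
    cv2.imwrite(f"pics/{c}0.png",manip.snapshot(c)[:,:,::-1])
    for t in("slot_mouth","peg","bar_end","bar_line","table_centre","turn_stand","work_bell"):
        print(c,t,[(np.round(d['position']),round(d['conf'],2)) for d in manip.spot_point(c,t)][:3])
for t in("chalk","nut","block","pencil","driver","punch","small_bell"):
    print(t,[(np.round(d['position']),round(d['conf'],2)) for d in manip.spot_point("scene",t)][:2])
E
```

```text
[284.10327217 583.8754087  244.25309635] [-7.05048302e-01 -3.06091043e+00  2.96527870e-03] 0.0 1.0058025722522546
scene slot_mouth [(array([520., -42.,  34.]), 0.87)]
scene peg [(array([ 596., -145.,   65.]), 0.8), (array([735., 153.,  -0.]), 0.67), (array([605., -72.,   2.]), 0.61)]
scene bar_end [(array([495.,  73.,  35.]), 0.65)]
scene bar_line [(array([553.,   4.,  36.]), 0.66)]
scene table_centre [(array([605., -72.,  49.]), 0.95), (array([494.,  69.,  36.]), 0.4)]
scene turn_stand [(array([605., -68.,   0.]), 0.95)]
scene work_bell [(array([607., -68.,  49.]), 0.7), (array([362.,  33.,  -0.]), 0.59), (array([521., -42.,  35.]), 0.18)]
side slot_mouth [(array([518., -46.,  38.]), 0.74)]
side peg [(array([ 596., -147.,   69.]), 0.94)]
side bar_end [(array([500.,  73.,  43.]), 0.84), (array([553.,   2.,  38.]), 0.3)]
side bar_line [(array([551.,   5.,  39.]), 0.61)]
side table_centre [(array([604., -67.,  50.]), 0.94)]
side turn_stand [(array([604., -66.,  -2.]), 0.64)]
side work_bell [(array([606., -67.,  51.]), 0.83), (array([367.,  37.,  -1.]), 0.6), (array([553.,   3.,  39.]), 0.54)]
chalk [(array([470., -28.,   3.]), 0.65), (array([604., -74.,   4.]), 0.49)]
nut [(array([598.,  91.,   4.]), 0.64)]
block [(array([553.,   5.,  35.]), 0.63)]
pencil [(array([392., 162.,  -2.]), 0.62)]
driver [(array([729., 150.,   1.]), 0.49)]
punch [(array([763., -72.,  -3.]), 0.37)]
small_bell [(array([ 747., -218.,   -1.]), 0.62)]
```

View pics/scene0.png

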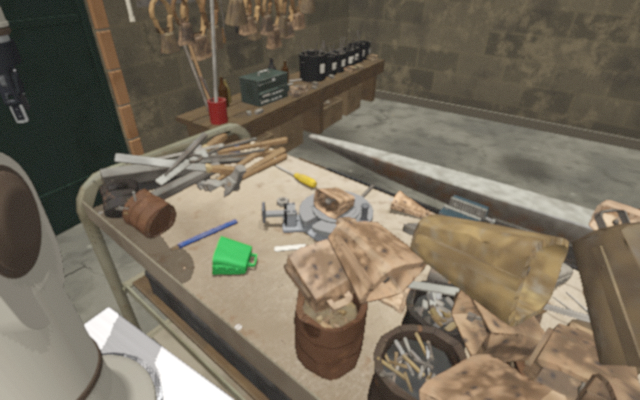

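View pics/side0.png

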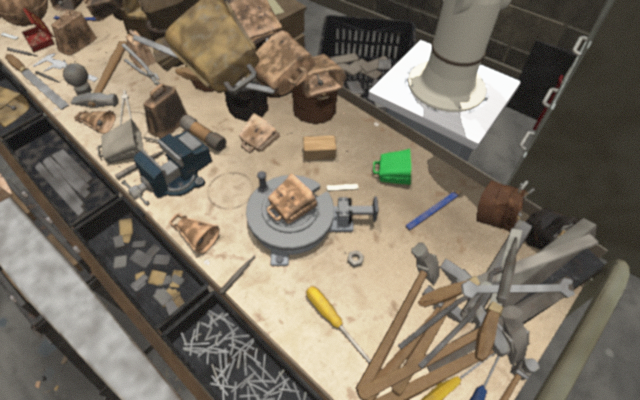

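Both pictures show the table with its bell (side view around (291,215)), the peg at (262,180), and the bar running right to its plate at (375,208). The networks give the axis at about (604.5,-69), the bar at azimuth 127° and the slot about 0.64 rad off. The tool's +x happens to match the mean push direction. I'll go above the far side of the peg with the jaws shut.

Emit:
{"name": "jog_arm", "arguments": {"travel": [[-0.315, -0.265, 0], [-0.63, -0.53, 0], [-0.63, -0.53, 0], [-0.63, -0.53, 0], [-0.63, -0.53, 0], [-0.63, -0.53, 0], [-0.63, -0.53, 0], [-0.63, -0.53, 0], [-0.63, -0.53, 0], [-0.63, -0.53, 0], [-0.63, -0.53, 0], [-0.63, -0.53, 0], [-0.63, -0.53, 0], [-0.63, -0.53, 0], [-0.63, -0.53, 0], [-0.63, -0.53, 0], [-0.63, -0.53, 0], [-0.63, -0.53, 0], [-0.63, -0.53, 0], [-0.63, -0.53, 0]], "yaw": [0, 0, 0, 0, 0, 0, 0, 0, 0, 0, 0, 0, 0, 0, 0, 0, 0, 0, 0, 0], "jaw": [1, 1, 1, 1, 1, 1, 1, 1, 1, 1, 1, 1, 1, 1, 1, 1, 1, 1, 1, 1]}}

```text
time_s: 3.15
position: [618.9, -165.5, 245.2]
tcp_rot: [-0.701, -3.062, -0.002]
ft_force: [-0.0, 0.3, -0.3]
finger_gap: -0.003
grasp_force: 0.0
```

```bash
cat > h.py <<'E'
from plant import manip
import cv2,numpy as np
def pts(c,names):
    manip.snapshot(c)
    for t in names:
        print(c,t,[(np.round(d['position'],1),round(d['conf'],2)) for d in manip.spot_point(c,t)][:2])
E
python3 - <<'E'
from h import *
cv2.imwrite("pics/w1.png",manip.snapshot("wrist")[:,:,::-1])
pts("wrist",["peg","slot_mouth","table_centre","bar_line","bar_end","work_bell"])
E
```

```text
wrist peg [(array([ 596.5, -146.8,   71.6]), 0.83)]
wrist slot_mouth [(array([515.3, -45.4,  39.5]), 0.97)]
wrist table_centre []
wrist bar_line [(array([552.7,   1.6,  36.1]), 0.59)]
wrist bar_end [(array([515.9, -45.1,  39.9]), 0.35)]
wrist work_bell [(array([609.5, -70.9,  51.8]), 0.85)]
```

View pics/w1.png

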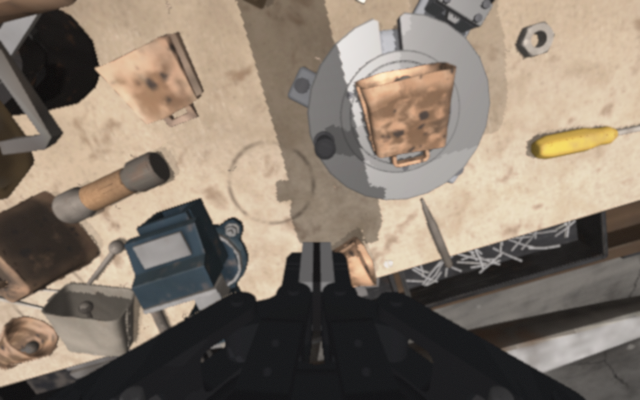

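The wrist view agrees: peg at (325,145), slot at (395,35) and small bell at (355,258). A vise sits at (180,255), so I'll check its clearance.

```bash
python3 - <<'E'
from h import *
c=manip.calibration("wrist");R=cv2.Rodrigues(np.array(c['rvec']))[0];t=np.array(c['tvec']).ravel()
o=-R.T@t
for p in[(240,235),(240,290),(205,205),(355,258),(375,285),(325,145)]:
    u=cv2.undistortPoints(np.array([[p]],float),np.array(c['K']),np.array(c['dist']))[0,0]
    d=R.T@np.array([*u,1])
    print(p,[np.round(o+d*(z-o[2])/d[2])[:2] for z in(40,90)])
E
```

```text
(240, 235) [array([ 652., -278.]), array([ 636., -257.])]
(240, 290) [array([ 714., -314.]), array([ 689., -287.])]
(205, 205) [array([ 604., -295.]), array([ 596., -271.])]
(355, 258) [array([ 734., -174.]), array([ 707., -168.])]
(375, 285) [array([ 778., -168.]), array([ 743., -162.])]
(325, 145) [array([ 602., -149.]), array([ 594., -147.])]
```

Emit:
{"name": "jog_arm", "arguments": {"travel": [[0, 0.003, 0.05], [0, 0.003, 0.1], [0, 0.003, 0.15], [0, 0.003, 0.165], [0, 0.003, 0.172], [0, 0.003, 0.172], [0.004, 0.003, 0.172], [0.008, 0.003, 0.172], [0.012, 0.003, 0.172], [0.016, 0.003, 0.172], [0.02, 0.003, 0.172], [0.024, 0.003, 0.172], [0.028, 0.003, 0.172], [0.032, 0.003, 0.172], [0.036, 0.003, 0.172], [0.04, 0.003, 0.172], [0.044, 0.003, 0.172], [0.044, 0.003, 0.172]], "yaw": [0, 0, 0, 0, 0, 0, 0, 0, 0, 0, 0, 0, 0, 0, 0, 0, 0, 0], "jaw": [1, 1, 1, 1, 1, 1, 1, 1, 1, 1, 1, 1, 1, 1, 1, 1, 1, 1]}}

```text
time_s: 5.35
position: [579.5, -144.5, 72.9]
tcp_rot: [-0.704, -3.059, -0.001]
ft_force: [-0.4, -0.8, -0.8]
finger_gap: 0.003
grasp_force: 0.0
```

```bash
cat >> h.py <<'E'
def ang():
    C=np.array([604.5,-69])
    for c in("scene","side","wrist"):
        manip.snapshot(c)
        for t,o in(("peg",227),("slot_mouth",127)):
            for d in manip.spot_point(c,t)[:1]:
                r=np.array(d['position'][:2])-C
                print(c,t,np.round(d['position'],1),round(d['conf'],2),"deg off",round((np.degrees(np.arctan2(r[1],r[0]))-o+180)%360-180,1),"r",round(np.hypot(*r),1))
E
python3 - <<'E'
from h import *
ang();pts("side",["work_bell","table_centre","bar_end","bar_line"])
cv2.imwrite("pics/s2.png",cv2.resize(manip.snapshot("side")[150:270,200:400,::-1],None,fx=4,fy=4))
E
```

```text
scene peg [ 560.4 -133.7   66.9] 0.91 deg off 8.7 r 78.3
scene slot_mouth [605.2 -73.8  47.4] 0.64 deg off 151.3 r 4.9
side peg [ 562.5 -132.4   66.4] 0.71 deg off 9.5 r 76.0
side slot_mouth [539.7  -8.6  39.7] 0.58 deg off 10.0 r 88.6
wrist peg [ 560.8 -136.    68.8] 0.58 deg off 9.9 r 80.0
side work_bell [(array([362.9,  37.1,  -2.7]), 0.73), (array([605.6, -69. ,  51.6]), 0.64)]
side table_centre [(array([604.7, -70.2,  49.3]), 0.97), (array([552.2,   4.6,  37. ]), 0.52)]
side bar_end [(array([501.2,  76.2,  42. ]), 0.72), (array([398.9, 161.4,  -3.4]), 0.72)]
side bar_line [(array([550.9,   2.6,  40.8]), 0.76), (array([605.6,  93.1,   3.9]), 0.71)]
```

View pics/s2.png

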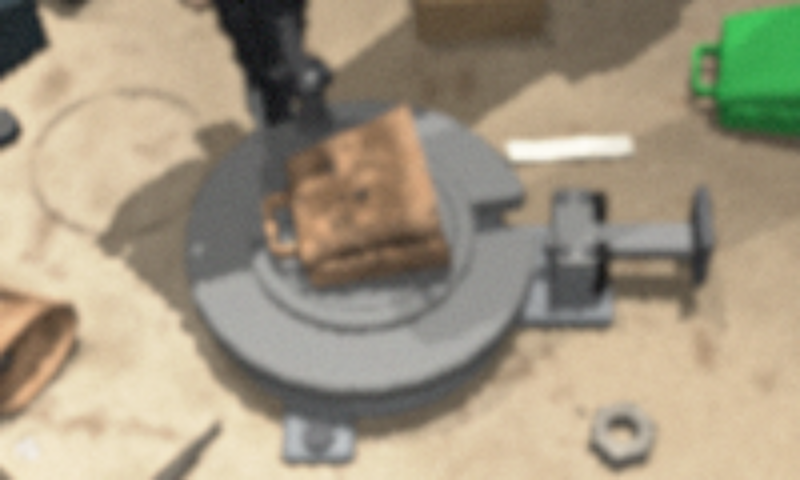

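The slot at crop (500,205) still stands about 9.5° short of the bar; the bell is undisturbed. Another 11 mm.

Emit:
{"name": "jog_arm", "arguments": {"travel": [[0.003, 0, 0], [0.006, 0, 0], [0.009, 0, 0], [0.011, 0, 0], [0.011, 0, 0], [0.011, 0, 0]], "yaw": [0, 0, 0, 0, 0, 0], "jaw": [1, 1, 1, 1, 1, 1]}}

```text
time_s: 6.7
position: [570.4, -140.8, 73.3]
tcp_rot: [-0.705, -3.061, 0.0]
ft_force: [0.6, -1.3, -0.6]
finger_gap: 0.004
grasp_force: 0.1
```

```bash
python3 - <<'E'
from h import *
ang();ang()
cv2.imwrite("pics/s3.png",cv2.resize(manip.snapshot("side")[150:270,200:400,::-1],None,fx=4,fy=4))
E
```

```text
scene peg [ 552.8 -130.5   66.1] 0.68 deg off 2.9 r 80.3
scene slot_mouth [547.9   1.7  39.3] 0.79 deg off 1.7 r 90.6
side peg [ 550.2 -129.5   66.4] 0.62 deg off 1.1 r 81.3
side slot_mouth [547.4   0.   37.4] 0.71 deg off 2.6 r 89.6
wrist peg [ 552.7 -128.4   68.3] 0.59 deg off 1.9 r 78.8
scene peg [ 553.8 -125.1   65.2] 0.79 deg off 0.9 r 75.6
scene slot_mouth [547.3   4.4  36.4] 0.71 deg off 0.9 r 93.1
side peg [ 555.  -126.1   69.6] 0.76 deg off 2.1 r 75.6
side slot_mouth [545.3  -4.1  38. ] 0.79 deg off 5.4 r 87.8
wrist peg [ 555.1 -128.4   65.1] 0.85 deg off 3.3 r 77.3
```

View pics/s3.png

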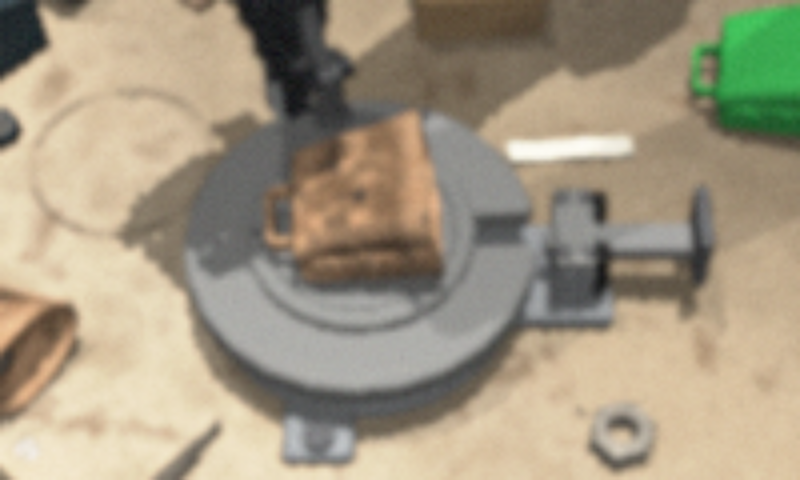

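About 2.3° (3 mm) remain. I'll push that, back off and raise straight up.

Emit:
{"name": "jog_arm", "arguments": {"travel": [[0.0015, 0, 0], [0.003, 0, 0], [0.003, 0, 0], [0.003, 0, 0], [-0.006, -0.002, 0], [-0.012, -0.002, 0], [-0.012, -0.002, -0.04], [-0.012, -0.002, -0.08], [-0.012, -0.002, -0.1], [-0.012, -0.002, -0.1]], "yaw": [0, 0, 0, 0, 0, 0, 0, 0, 0, 0], "jaw": [1, 1, 1, 1, 1, 1, 1, 1, 1, 1]}}

```text
time_s: 8.65
position: [583.6, -149.1, 177.2]
tcp_rot: [0.705, 3.055, -0.0]
ft_force: [0.2, 0.1, 0.3]
finger_gap: -0.001
grasp_force: 0.0
```

```bash
python3 - <<'E'
from h import *
for i in range(3): ang()
for c in("scene","side","wrist"):pts(c,["bar_end","bar_line","table_centre"])
cv2.imwrite("pics/s4.png",cv2.resize(manip.snapshot("side")[150:270,200:400,::-1],None,fx=4,fy=4))
E
```

```text
scene peg [ 552.8 -128.7   68.2] 0.65 deg off 2.1 r 79.0
scene slot_mouth [606.1 -71.    0.8] 0.37 deg off -178.3 r 2.6
side peg [ 551.8 -126.5   64.4] 0.78 deg off 0.5 r 78.0
side slot_mouth [550.5  -0.7  38.1] 0.59 deg off 1.3 r 87.1
wrist peg [ 550.8 -125.6   68.9] 0.85 deg off -0.5 r 78.0
wrist slot_mouth [544.5   1.4  38.5] 0.96 deg off 3.4 r 92.5
scene peg [ 549.9 -124.4   66.9] 0.7 deg off -1.6 r 77.8
scene slot_mouth [551.7   2.5  38.8] 0.81 deg off -0.6 r 88.9
side peg [ 551.5 -128.5   65.7] 0.96 deg off 1.3 r 79.7
side slot_mouth [547.7   2.1  37.6] 0.85 deg off 1.6 r 91.0
wrist peg [ 550.3 -126.8   68.4] 0.8 deg off -0.2 r 79.2
wrist slot_mouth [546.2  -1.3  41. ] 0.69 deg off 3.7 r 89.3
scene peg [ 553.3 -129.5   66.5] 0.77 deg off 2.8 r 79.3
scene slot_mouth [552.    4.1  36.4] 0.91 deg off -1.3 r 90.0
side peg [ 549.4 -127.    65.3] 0.61 deg off -0.5 r 80.0
side slot_mouth [ 5.516e+02 -1.000e-01  3.920e+01] 0.97 deg off 0.5 r 86.9
wrist peg [ 548.5 -123.9   70.4] 0.83 deg off -2.6 r 78.4
wrist slot_mouth [ 5.504e+02 -1.000e-01  4.090e+01] 0.72 deg off 1.1 r 87.6
scene bar_end [(array([497.2,  69.5,  37.1]), 0.62)]
scene bar_line []
scene table_centre [(array([602.4, -75.3,  54.2]), 0.58), (array([596.4,  90.8,   7.4]), 0.54)]
side bar_end [(array([500.5,  74. ,  41.2]), 0.71)]
side bar_line [(array([551.5,   4.1,  40. ]), 0.58)]
side table_centre [(array([604.8, -68.8,  48.8]), 0.65)]
wrist bar_end [(array([ 752.9, -212.6,   -1.1]), 0.55)]
wrist bar_line [(array([553.1,   2.5,  33.8]), 0.95)]
wrist table_centre []
```

View pics/s4.png

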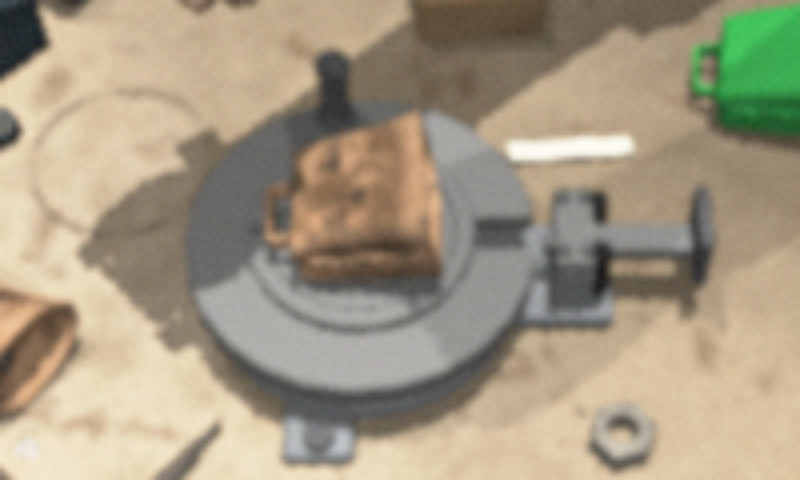

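Aligned to about 0.7°, within the taper's reach, with the bar still drawn back. Now moving above the outer side of the end plate, yawed so the tool's x lies along the bar.

Emit:
{"name": "jog_arm", "arguments": {"travel": [[0.195, 0.176, 0], [0.195, 0.176, 0], [0.195, 0.176, 0], [0.195, 0.176, 0], [0.195, 0.176, 0], [0.195, 0.176, 0], [0.195, 0.176, 0], [0.195, 0.176, 0], [0.195, 0.176, 0], [0.195, 0.176, 0]], "yaw": [5, 10, 15, 20, 25, 27, 27, 27, 27, 27], "jaw": [1, 1, 1, 1, 1, 1, 1, 1, 1, 1]}}

```text
time_s: 11.65
position: [483.0, 93.8, 173.2]
tcp_rot: [1.404, 2.81, -0.001]
ft_force: [0.4, -0.2, -0.6]
finger_gap: 0.0
grasp_force: 0.0
```

```bash
python3 - <<'E'
from h import *
from scipy.spatial.transform import Rotation as Ro
s=manip.observe();R=Ro.from_rotvec(s['tcp_rot']).as_matrix();print(s['position'],np.round(R,3),s['finger_gap'])
for c in("scene","side","wrist"):pts(c,["bar_end","slot_mouth","bar_line"])
E
```

```text
[483.04449555  93.75626336 173.21336577] [[-0.6  0.8  0. ]
 [ 0.8  0.6 -0. ]
 [-0.  -0.  -1. ]] 0.0004681090858201968
scene bar_end [(array([494.7,  70.7,  38.5]), 0.79), (array([ 750.1, -219.4,   -3.3]), 0.21)]
scene slot_mouth [(array([553.1,   6. ,  35.8]), 0.85)]
scene bar_line [(array([552.1,   6.6,  33.4]), 0.88)]
side bar_end [(array([502.3,  75.3,  40.8]), 0.86), (array([397.9, 162.6,  -4.3]), 0.18)]
side slot_mouth [(array([ 5.489e+02, -1.000e-01,  3.960e+01]), 0.75)]
side bar_line [(array([551.7,   5. ,  38.7]), 0.93)]
wrist bar_end [(array([494.7,  76.4,  41.1]), 0.83)]
wrist slot_mouth []
wrist bar_line []
```

Emit:
{"name": "jog_arm", "arguments": {"travel": [[0, 0, 0.05], [0, 0, 0.1], [0, 0, 0.125], [0, 0, 0.133], [0, 0, 0.133], [-0.004, 0, 0.133], [-0.008, 0, 0.133], [-0.012, 0, 0.133], [-0.016, 0, 0.133], [-0.02, 0, 0.133], [-0.024, 0, 0.133], [-0.028, 0, 0.133], [-0.032, 0, 0.133], [-0.032, 0, 0.133]], "yaw": [0, 0, 0, 0, 0, 0, 0, 0, 0, 0, 0, 0, 0, 0], "jaw": [1, 1, 1, 1, 1, 1, 1, 1, 1, 1, 1, 1, 1, 1]}}

```text
time_s: 13.65
position: [502.3, 69.4, 40.2]
tcp_rot: [1.401, 2.811, -0.0]
ft_force: [-0.3, -0.4, 0.5]
finger_gap: -0.004
grasp_force: 0.1
```

```bash
python3 - <<'E'
from h import *
for c in("scene","side","wrist"):pts(c,["bar_end","slot_mouth"])
cv2.imwrite("pics/s5.png",cv2.resize(manip.snapshot("side")[150:270,200:400,::-1],None,fx=4,fy=4))
E
```

```text
scene bar_end [(array([510.8,  59.4,  37.9]), 0.75)]
scene slot_mouth [(array([553.5,   5. ,  38. ]), 0.55)]
side bar_end [(array([511.3,  55.9,  39.8]), 0.63)]
side slot_mouth [(array([549.7,  -1.1,  36.5]), 0.73), (array([607.7, -69.8,  50. ]), 0.65)]
wrist bar_end []
wrist slot_mouth []
```

View pics/s5.png

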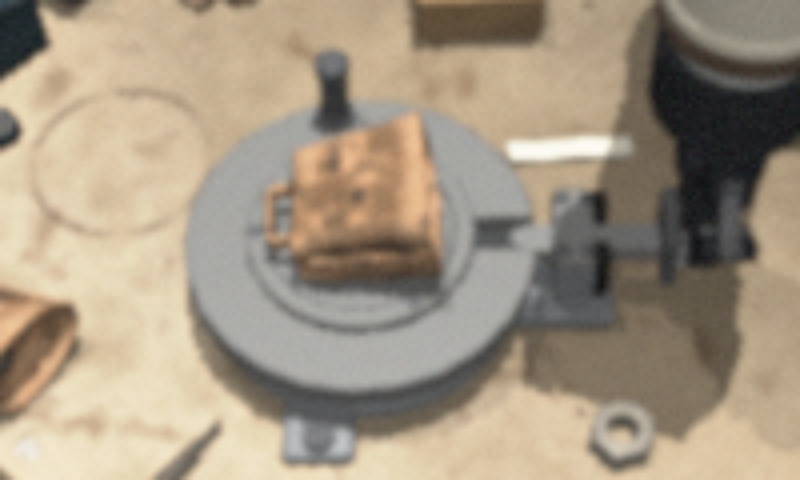

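The nose sits in the slot mouth at crop (515,235), and the finger is on the plate at (690,235). Travel is about 20 mm, so I'll continue.

Emit:
{"name": "jog_arm", "arguments": {"travel": [[-0.003, 0, 0], [-0.006, 0, 0], [-0.009, 0, 0], [-0.012, 0, 0], [-0.015, 0, 0], [-0.018, 0, 0], [-0.021, 0, 0], [-0.023, 0, 0], [-0.024, 0, 0]], "yaw": [0, 0, 0, 0, 0, 0, 0, 0, 0], "jaw": [1, 1, 1, 1, 1, 1, 1, 1, 1]}}

```text
time_s: 15.05
position: [516.3, 50.6, 40.2]
tcp_rot: [-1.401, -2.812, 0.0]
ft_force: [-2.3, 2.4, 1.0]
finger_gap: 0.002
grasp_force: 1.5
```

Emit:
{"name": "jog_arm", "arguments": {"travel": [[-0.001, 0, 0], [-0.001, 0, 0]], "yaw": [0, 0], "jaw": [1, 1]}}

```text
time_s: 15.25
position: [516.8, 49.9, 40.2]
tcp_rot: [1.401, 2.812, -0.0]
ft_force: [-1.6, 2.1, -0.4]
finger_gap: 0.001
grasp_force: 1.1
```

Emit:
{"name": "jog_arm", "arguments": {"travel": [[-0.001, 0, 0], [-0.001, 0, 0]], "yaw": [0, 0], "jaw": [1, 1]}}

```text
time_s: 15.45
position: [517.3, 49.2, 40.2]
tcp_rot: [-1.4, -2.812, 0.0]
ft_force: [-1.4, 2.1, -0.4]
finger_gap: 0.002
grasp_force: 1.3
```

Emit:
{"name": "jog_arm", "arguments": {"travel": [[-0.001, 0, 0], [-0.001, 0, 0]], "yaw": [0, 0], "jaw": [1, 1]}}

```text
time_s: 15.65
position: [518.0, 48.4, 40.3]
tcp_rot: [-1.4, -2.812, 0.0]
ft_force: [-1.9, 2.1, -0.9]
finger_gap: 0.003
grasp_force: 1.3
```

Emit:
{"name": "jog_arm", "arguments": {"travel": [[-0.001, 0, 0], [-0.001, 0, 0]], "yaw": [0, 0], "jaw": [1, 1]}}

```text
time_s: 15.85
position: [518.4, 47.8, 40.3]
tcp_rot: [-1.4, -2.812, 0.0]
ft_force: [-2.9, 2.8, -1.2]
finger_gap: -0.001
grasp_force: 1.8
```

Emit:
{"name": "jog_arm", "arguments": {"travel": [[-0.001, 0, 0], [-0.001, 0, 0]], "yaw": [0, 0], "jaw": [1, 1]}}

```text
time_s: 16.05
position: [518.7, 47.5, 40.3]
tcp_rot: [-1.399, -2.812, -0.0]
ft_force: [-2.9, 4.5, 1.6]
finger_gap: -0.001
grasp_force: 2.7
```

Force is rising at the buffer; a bit more.

Emit:
{"name": "jog_arm", "arguments": {"travel": [[-0.001, 0, 0], [-0.001, 0, 0]], "yaw": [0, 0], "jaw": [1, 1]}}

```text
time_s: 16.25
position: [518.8, 47.3, 40.2]
tcp_rot: [-1.398, -2.811, -0.0]
ft_force: [-3.7, 5.3, 2.9]
finger_gap: 0.0
grasp_force: 3.5
```

Emit:
{"name": "jog_arm", "arguments": {"travel": [[-0.001, 0, 0], [-0.001, 0, 0]], "yaw": [0, 0], "jaw": [1, 1]}}

```text
time_s: 16.45
position: [519.0, 47.0, 40.2]
tcp_rot: [-1.397, -2.811, -0.0]
ft_force: [-6.2, 6.5, 4.6]
finger_gap: -0.001
grasp_force: 4.3
```

Emit:
{"name": "jog_arm", "arguments": {"travel": [[0.01, 0, 0], [0.025, 0, 0], [0.04, 0, 0], [0.04, 0, -0.05], [0.04, 0, -0.1], [0.04, 0, -0.13], [0.04, 0, -0.13], [0.04, 0, -0.13]], "yaw": [0, 0, 0, 0, 0, 0, 0, 0], "jaw": [1, 1, 1, 1, 1, 1, 1, 1]}}

```text
time_s: 17.25
position: [496.3, 77.9, 170.9]
tcp_rot: [1.399, 2.811, 0.002]
ft_force: [0.2, -0.3, 0.4]
finger_gap: -0.001
grasp_force: 0.0
```

```bash
python3 - <<'E'
from h import *
for c in("scene","side","wrist"):pts(c,["bar_end","slot_mouth","bar_line","work_bell"])
print(manip.observe()['position'])
cv2.imwrite("pics/s6.png",cv2.resize(manip.snapshot("side")[150:270,200:400,::-1],None,fx=4,fy=4))
E
```

```text
scene bar_end [(array([524.6,  37.2,  36.6]), 0.68)]
scene slot_mouth [(array([551.3,   2.5,  36.3]), 0.57), (array([391.6, 160.6,   0.7]), 0.41)]
scene bar_line [(array([550.1,   4.1,  35.1]), 0.97), (array([602.1, -70.5,   0.7]), 0.26)]
scene work_bell [(array([363.8,  34.8,   0.4]), 0.91), (array([605.1, -72.8,  51.9]), 0.59)]
side bar_end [(array([527.5,  39.7,  43.6]), 0.66), (array([ 415.4, -132.6,    0.5]), 0.66)]
side slot_mouth [(array([549.4,   1.1,  39.5]), 0.61)]
side bar_line [(array([550.8,   2.9,  40.1]), 0.73)]
side work_bell [(array([601.6, -69.7,  49.9]), 0.81), (array([364.7,  34.6,  -1.1]), 0.62)]
wrist bar_end [(array([521.1,  39.9,  37.8]), 0.63)]
wrist slot_mouth []
wrist bar_line []
wrist work_bell [(array([604.6, -72.7,  53.2]), 0.78), (array([362. ,  34.1,  -3.2]), 0.68)]
[496.27803558  77.20925518 170.2678428 ]
```

View pics/s6.png

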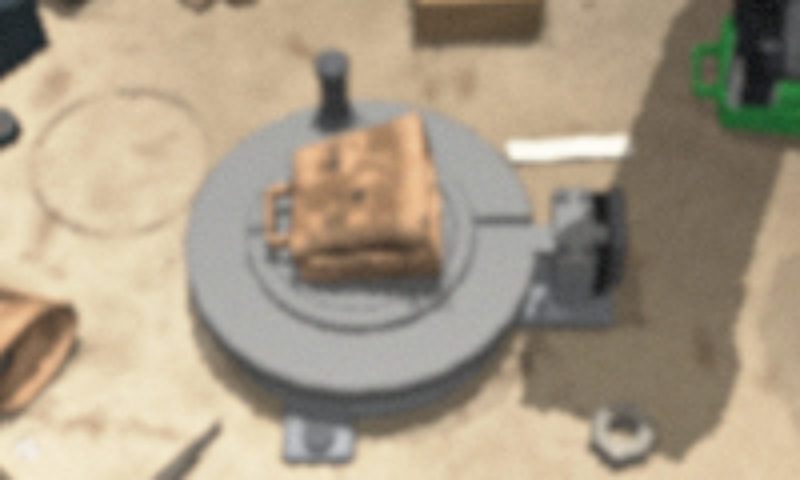

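The plate at crop (615,235) is against the guide block, the bar fills the slot, and the bell is still centred. The networks put bar_end about 134 mm out, which is home. Handing in.

```bash
python3 -c "
from plant import manip
print(manip.hand_in())"
```

```text
the job is handed in; nothing more can be done
None
```

The table is turned to its working position and locked: the bar is through the slot with its end plate on the buffer, the bell still lies centred on its seat, the hand is clear, and the job is handed in (the hand-in returned no verdict).

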